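Draw the sealer's tray out to its stop with the hook

TASK

Take the red-handled draw hook from its cradle, hook the steel ring of the blue tray under the pouch sealer and drag the tray along its rails until it bears on the rubber bumper of the stop bar, then keep up a light, steady extra pull (about 10 N) for a second to bed it; never haul harder than that on the stop. Then unhook it, leaving the tray still bearing on the bumper, and lay the hook back level in its cradle the same way round. Move the tray only with the hook, keep its two tubs standing, and leave everything else alone.

Things in the scene. Friction and masses are not known exactly. Their poses are not given: they have to be found in the camera images.
- hook: Draw hook, 180 g. Red plastic handle 120 long (x) x 26 wide (y) x 24 high (z), gripped across its 26 mm width from above; origin under the middle of the handle (handle spans x -60..60, z 0..24). A 7 mm steel shank runs from the handle along +x at z = 12 to x = 150, then bends straight down (leaning 4 mm back to the handle) to its point at z = -25.5. Starts lying level in the cradle.
- hook_tip (a point): Lower end of the hook's downturned point, at (146, 0, -25.5) mm in the hook's frame; same axes.
- cradle: Fixed tool cradle: plate 130 x 70 x 6 with two grey 12 mm thick posts at x = -45 and +45, each with a notch 34 mm wide between 6 mm cheeks; notch floor at z = 45, cheek tops at z = 57. Origin under the plate's middle, +x the way the hook points. The hook lies with its handle in both notches, its origin 45 above the cradle's origin (at the start within 8 mm of the middle along x).
- tray: Loose blue open tray 150 (x) x 170 (y) x 60 high, wall 4, with two tubs 62 mm wide and 42 high standing in it; together about 0.5 to 1 kg, sliding on the bare table (steady drag about 1.5 to 7 N). Origin under its middle; its front wall, with the ring, is the -x face at x = -75. It is drawn out along its own -x.
- ring (a point): Centre of the tray's steel pull ring: lies level, fixed to the front wall at (-92.5, 0, 48) mm in the tray's frame; 21 mm clear opening, 7 mm thick rod, 35 mm across outside, open from above and below. z up.
- stop: Fixed blue stop bar, 178 wide, 14 high, x = -30 to -9, clamped across the rails anywhere, parallel to the sealer; hook and ring pass above it. It carries a rigid bumper, two rubber pads 13 high at y = -60, +60. Screws set the pads' face anywhere from x = +4 to +40, not measured: the tray bears there with its front wall (tray x = -75). Origin at table height in the middle, +x towards the tray.
- bay_mouth (a point): Fixed cream pouch sealer (280 deep, 278 wide, 240 high): middle of the mouth of its tray bay at table height. +x runs into the bay, -x out along the rails. Bay 178 wide, 85 high; two 10 mm wide, 14 mm high rails run 250 mm out from the mouth at y = -94 and +94. The sealer's jaw overhangs the mouth by 25 mm from z = 110 up.
- tub_a: Green tub in the tray, origin under its middle, z up.
- tub_b: White tub in the tray, origin under its middle, z up.
- sanitiser: Bystander: white bottle, 60 across, 120 high, origin under its middle.
- tin: Bystander: tin with green label, 90 across, 110 high, origin under its middle.
- cup: Bystander: steel cup, 76 across, 85 high, origin under its middle.
- jar: Bystander: amber jar, 60 across, 80 high, origin under its middle.
Things that resemble listed ones, but are neither listed nor needed, are in the scene too. Several things have the shape of the hook; the one meant has the colours described above.

How it is judged:
By the outcome, as a careful person would: the job done as asked, in the order asked, and still so for the second after the job is handed in, with the robot touching nothing.
It also fails if it takes over 72 s, if anything falls off the work surface, if the arm or the gripper's body presses on something with over 40 N, if the wrist force passes 120 N, or if a joint passes its speed limit or range.

ROBOT

A 6-joint arm with a two-finger parallel gripper is mounted at the origin on the work surface. World frame = base frame: x ahead of the robot, y to its left, z up, the work surface at z = 0. Lengths are in mm, angles in rad, forces in N, time in s.
With the tool pointing down it reaches from about 350 to 975 mm from the base axis. Payload 7.1 kg.
Tool frame: the origin (TCP) lies at the very end of the fingers, on their centre line; the grasp point (between the pads) lies 19 mm behind it; z points along the fingers, y is the direction in which the jaws open and shut (so a half turn about z gives the same grasp; the last joint's range is limited). The gripper opens to 88 mm and grips with 3 to 60 N. Pads are 20 mm wide; open, the fingers measure 115 mm over their backs; the gripper's body (75 mm by 178 mm) begins 61 mm behind the grasp point.
Start: joints at [-1.251, 0.423, 1.63, -0, 1.089, -0.019], TCP at [207.739, -589.448, 222.675] pointing down, gripper open.
Joint ranges: [-3, 3], [-0.9, 2.11], [0.09, 2.58], [-1.31, 4.45], [0.11, 2.69], [-2.54, 2.54]. Speed limits (rad/s): [2.39, 2.39, 3.01, 3.14, 3.14, 3.14].

INTERFACE

Orientations are given as a rotation vector (axis times angle).
In Python, from workcell import monitor, vision, order, find_in, regions_of, place_of gives the robot as it stands. The module is installed in compiled form; this text tells all that it offers.
- The arm moves only by the tool carry_out, never from a script. Its argument "targets" is a list of rows, each a list of 3 entries, a list of its own where there are three numbers: the turn, a rotation vector about the world's x, y, z in degrees, then the shift along the world's x, y, z in mm, then the finger opening in mm, from 0 to 87.8. In form: [[[rx, ry, rz], [x, y, z], hand], ...]. A call has 1 to 10 rows; each row is the pose to reach, as a shift and turn from the pose commanded when the call began; what a row does not reach only later rows make up. A row lasts 1/12 s, in which the tool goes at most 41.7 mm and 7.16 degrees, less where a joint would pass 70% of its speed; a pose out of reach is approached as far as the arm can. A call with a gripper value outside its range is refused whole. The fingers move at their own pace and stop on an object; the grip force is fixed at half the most. Time passes only in rows, so rows that repeat a pose let the fingers close. It gives the time, the measured TCP pose, the force and the opening at its end, in the units of the state.
- monitor.get_obs(): the state, without advancing time (a new reading comes with each control period).
- vision.get_image(name): name is "scene" or "top"; returns the picture (480x640x3 uint8, red, green, blue); there is no depth.
- vision.camera_model(name): a dict with "K" (3x3 intrinsics, pixels), "dist" ([k1, k2, p1, p2, k3] as OpenCV has them; the pictures are not rectified), "rvec" (rotation vector, rad) and "tvec" (3), from world to camera coordinates, as OpenCV has them. Camera axes: x right, y down, z forward; pixel columns grow to the right and rows downward; lengths in mm; the calibration is good to about 2 mm. A picture is of the moment at which its call begins. camera_model takes no time and is no camera call.
- order.close_job(): hands the job in, once; it reports no verdict.
Trained networks look in the newest picture that a camera, given by its name, has taken for a name from the list of things; names that differ only in an ending like _2 or _b are one class to them, and where a whole thing is asked for, a point or a joint stands for the part that bears it (a point fixed in the world has none). Each returns a list of dicts, best first, with "confidence" (0 to 1); they miss things now and then, are a little off and sometimes report something else, mostly with a low value. They report only what shows in the picture. A call takes as long as a camera call. They do not tell look-alikes from the thing itself.
- find_in(query, camera): "point" ([x, y, z] in mm, in the coordinates of the camera as it stood for that picture, good to about 4 mm: the middle of the surface that is visible of it).
- regions_of(query, camera): "mask" (480x640 bool, what is visible of it).
- place_of(query, camera): "point" ([x, y, z] in mm, in the coordinates of the camera as it stood for that picture, good to about 4 mm: a listed point, or the origin of a listed thing).
The state is a dict: "t": time; "qpos": joint angles; "qvel": joint speeds; "joint_torque": joint torques, N m; "ee_pos": TCP position; "orientation": TCP orientation; "ft_force": force on the tool from outside, world axes, zero at the start; "moment": the same for the moment, N m; "width": finger opening in mm.
Only numpy, scipy, OpenCV 4.12 (cv2) and the standard library are available. Lean on these libraries where they do the work, as an engineer would, in place of code of your own. Each camera call takes 0.05 s, during which the arm holds its last target.

## Working session

There is one attempt and no reset: what is moved stays moved. The work goes in short steps, Python scripts to look and compute and a tool call to move; the robot and the scene stay as the last step left them, time stands still between calls to the robot, and variables do not carry over. Pictures are saved under pics/ and viewed, and the job is handed in when it is done.

Besides the shell and the picture viewer there is one more tool, called by a JSON object that holds its "method" and its "body". carry_out: Moves the arm, as the interface text tells. Its arguments: {"type":"object","properties":{"targets":{"type":"array","items":{"type":"array"}}},"required":["targets"]}

```bash
mkdir -p pics
cat > h.py <<'E'
import numpy as np, cv2
from workcell import monitor, vision, order, find_in, regions_of, place_of
def cam(n):
    m=vision.camera_model(n); K=np.array(m["K"],float);d=np.array(m["dist"],float)
    R=cv2.Rodrigues(np.array(m["rvec"],float))[0];t=np.array(m["tvec"],float).ravel();return K,d,R,t
def proj(n,P):
    m=vision.camera_model(n)
    return cv2.projectPoints(np.array(P,float).reshape(-1,1,3),np.array(m["rvec"],float),np.array(m["tvec"],float),np.array(m["K"],float),np.array(m["dist"],float))[0].reshape(-1,2)
def onz(n,uv,z):
    K,d,R,t=cam(n); p=cv2.undistortPoints(np.array(uv,float).reshape(-1,1,2),K,d).reshape(-1,2)
    c=-R.T@t; r=np.c_[p,np.ones(len(p))]@R
    return c+r*((z-c[2])/r[:,2])[:,None]
def toW(n,p):
    K,d,R,t=cam(n); return R.T@(np.array(p,float)-t)
def save(n,f):
    im=vision.get_image(n); cv2.imwrite("pics/"+f,im[:,:,::-1]); return im
E
python3 - <<'E'
from h import *
for n in("scene","top"):
    save(n,n+"0.png"); K,d,R,t=cam(n); print(n,(-R.T@t).round(),R.round(2).tolist())
o=monitor.get_obs();print(o)
for q in ["hook","hook_tip","cradle","tray","ring","stop","bay_mouth","tub_a","sanitiser","tin","cup","jar"]:
    for n in("scene","top"):
        for r in place_of(q,n)[:4]: print(q,n,round(r["confidence"],2),toW(n,r["point"]).round(1))
E
```

```text
scene [ 861.  145. 1006.] [[-0.32, 0.95, 0.0], [0.89, 0.3, -0.34], [-0.32, -0.1, -0.94]]
top [ 327.   54. 1116.] [[0.01, -1.0, -0.0], [-0.98, -0.01, -0.21], [0.21, 0.0, -0.98]]
{'t': 0.1, 'qpos': array([-1.25098871e+00,  4.23737208e-01,  1.63058972e+00, -3.22930177e-05,
        1.08860419e+00, -1.89886950e-02]), 'qvel': array([ 0.00090938, -0.00292013, -0.00035303,  0.00070093,  0.00052921,
        0.00013977]), 'joint_torque': array([ 3.32985537e-04, -5.45612454e+01, -2.74326593e+01,  6.46018423e-02,
        1.88899128e-02, -3.34470849e-05]), 'ee_pos': array([ 207.58816554, -588.99782627,  222.00579901]), 'orientation': array([-3.09532101e+00, -5.29439261e-01,  3.59305792e-04]), 'ft_force': array([-0.54602519, -0.09628716, -0.47374396]), 'moment': array([ 0.0152111 ,  0.00950902, -0.02533957]), 'width': 87.36804527155729}
hook scene 0.69 [495.3 349.3  46.6]
hook scene 0.6 [406.6 195.4  15.2]
hook top 0.7 [410.4 196.2  14.6]
hook top 0.64 [489.  354.6  42.4]
hook_tip scene 0.75 [638.9 336.8  18.6]
hook_tip scene 0.56 [268.  187.6  14.6]
hook_tip top 0.76 [634.  339.2  21. ]
cradle scene 0.94 [493.9 350.3  -3.1]
cradle top 0.74 [4.939e+02 3.538e+02 4.000e-01]
tray scene 0.68 [495.1 348.7  44.5]
ring scene 0.77 [ 569.9 -163.1   46.6]
ring scene 0.52 [7.330e+02 1.492e+02 7.000e-01]
ring top 0.55 [ 575.7 -164.8   47.4]
stop scene 0.6 [ 6.138e+02 -1.540e+01 -5.000e-01]
stop top 0.58 [611.7 -16.    1.2]
sanitiser scene 0.87 [731.2 151.6   1.1]
sanitiser top 0.83 [7.310e+02 1.534e+02 4.000e-01]
tin scene 0.59 [760.  272.9  -1.7]
tin top 0.94 [759.2 272.4  -3.5]
cup scene 0.88 [779.6  82.6   1.7]
cup top 0.96 [780.8  80.1   0.8]
jar scene 0.6 [ 327.9 -256.8   -0.5]
jar top 0.69 [ 327.5 -248.7   -4.6]
```

View pics/scene0.png

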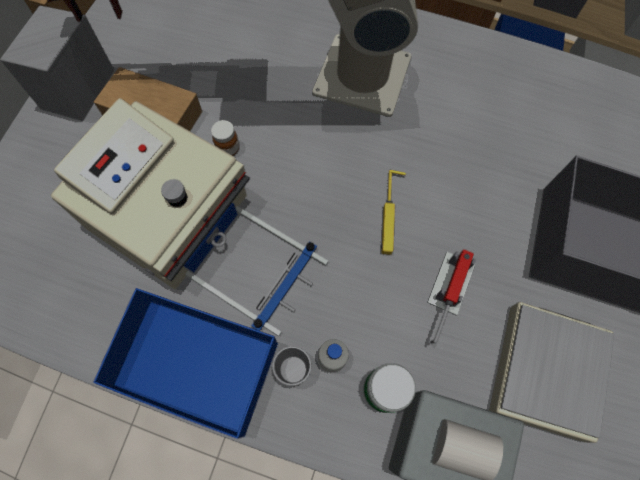

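View pics/top0.png

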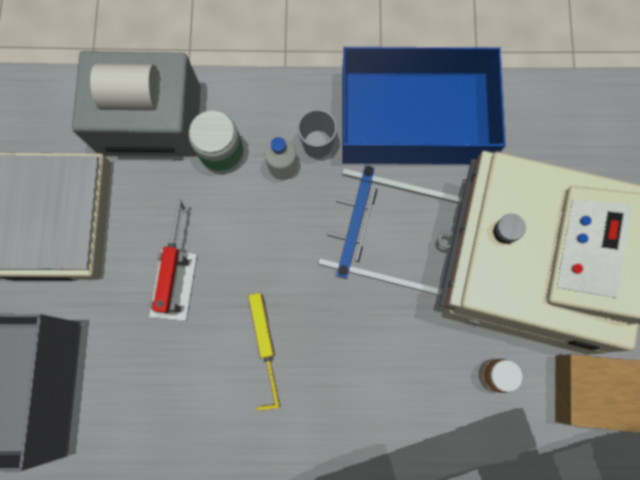

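Candidates for the hook: a red-handled one in the cradle (scene 460,278; top 167,280) and a yellow one lying on the table (scene 389,225; top 262,325). I choose the red one. I'll check it in a close crop, along with the ring, rails and stop.

Run:
```python
from h import *
s=cv2.imread("pics/scene0.png");t=cv2.imread("pics/top0.png")
a=cv2.resize(t[195:325,140:205],None,fx=4,fy=4,interpolation=2)
b=cv2.resize(s[240:350,420:485],None,fx=4.7,fy=4.7,interpolation=2)[:520]
b=cv2.resize(b,(b.shape[1],520)); cv2.imwrite("pics/c1.png",np.hstack([a,b]))
cv2.imwrite("pics/c2.png",cv2.resize(t[160:310,310:480],None,fx=4,fy=4,interpolation=2))
cv2.imwrite("pics/c3.png",cv2.resize(s[190:340,160:340],None,fx=4,fy=4,interpolation=2))
```

```text
(no output)
```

View pics/c1.png

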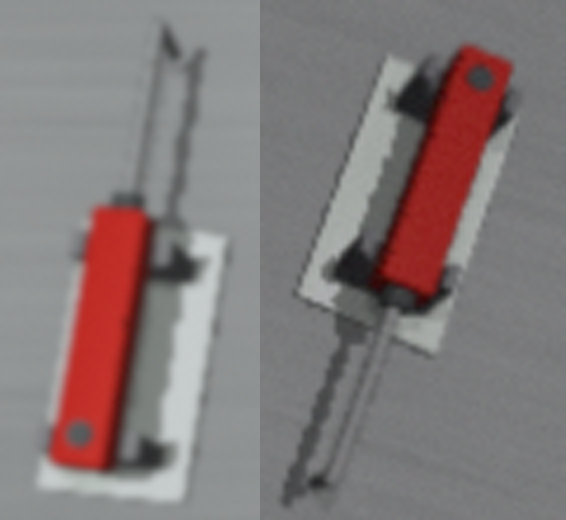

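View pics/c2.png

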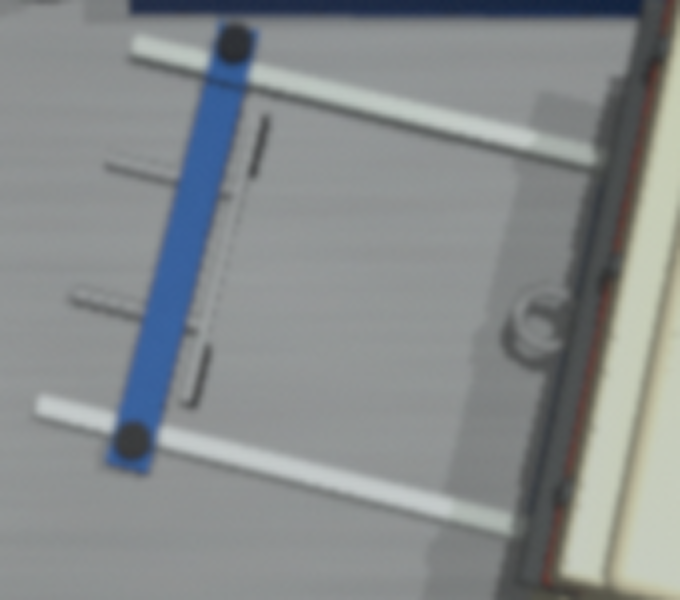

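View pics/c3.png

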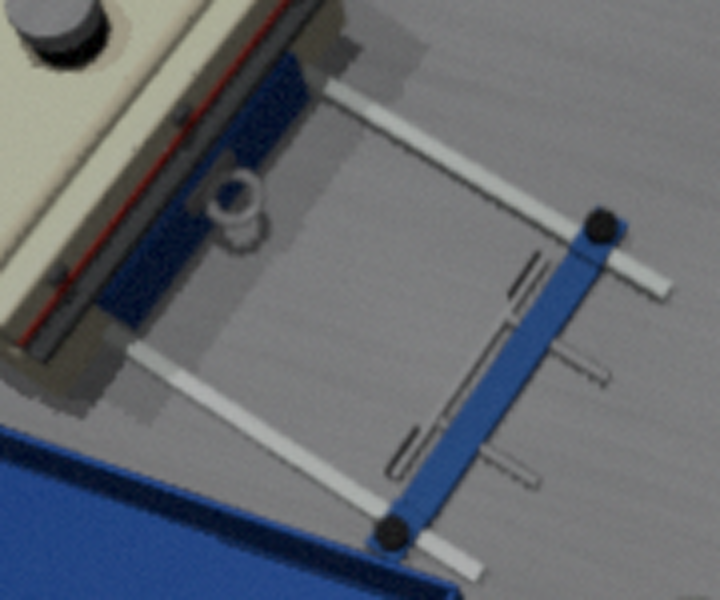

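The crop confirms the red-handled hook in the grey cradle. The ring shows at scene (219,239), the rails run from stop to mouth, and the pads are the dark strips on the tray side of the bar. Next I'll compute positions.

Run:
```python
from h import *
T=lambda p:[310+p[0]/4,160+p[1]/4]; S=lambda p:[160+p[0]/4,190+p[1]/4]
def ln(n,f,a,b,z):
    w=onz(n,[f(a),f(b)],z); d=w[1]-w[0]; print(n,w[:,:2].round(1).tolist(),"yaw",np.degrees(np.arctan2(d[1],d[0])).round(2)); return w
print("rails, out->mouth")
ln("top",T,(135,47),(600,160),14);ln("top",T,(38,404),(515,527),14)
ln("scene",S,(670,290),(325,86),14);ln("scene",S,(480,573),(130,346),14)
print("stop knobs");ln("top",T,(235,43),(132,440),20);ln("scene",S,(600,225),(392,532),20)
print("pads");ln("top",T,(270,118),(197,405),13);ln("scene",S,(538,252),(390,478),13)
print("ring");print(onz("scene",[S((236,197))],48),onz("top",[T((546,318))],48))
# triangulate hook pts: c1 top scale4 offset 140,195 ; scene scale4.7 offset 420,240, shifted 260
A=lambda p:[140+p[0]/4,195+p[1]/4];B=lambda p:[420+(p[0]-260)/4.7,240+p[1]/4.7]
H=np.array
print("handle ends z=69")
print(onz("top",[A((121,210)),A((80,465))],69)[:,:2].round(1));print(onz("scene",[B((408,292)),B((487,58))],69)[:,:2].round(1))
# plate corners z=6
print("plate");print(onz("top",[A((228,236)),A((184,500)),A((38,486))],6)[:,:2].round(1));print(onz("scene",[B((388,52)),B((298,294)),B((436,354))],6)[:,:2].round(1))
for q,n in (("hook","top"),("hook","scene"),("hook_tip","top"),("ring","scene"),("ring","top"),("cradle","top"),("stop","top"),("bay_mouth","scene"),("tray","scene")):
    for i in range(1):
        for r in place_of(q,n): print(q,n,round(r["confidence"],2),toW(n,r["point"]).round(1))
```

```text
rails, out->mouth
top [[717.5, 27.4], [661.0, -200.1]] yaw -103.95
top [[537.2, 73.3], [479.9, -153.0]] yaw -104.21
scene [[538.3, 75.9], [484.1, -151.3]] yaw -103.42
scene [[720.1, 29.6], [664.8, -196.2]] yaw -103.76
stop knobs
top [[717.8, -21.7], [519.1, 28.4]] yaw 165.86
scene [[516.4, 27.6], [715.5, -21.2]] yaw -13.76
pads
top [[681.6, -39.2], [537.6, -2.9]] yaw 165.86
scene [[540.3, -1.0], [687.3, -33.7]] yaw -12.57
ring
[[ 574.47637999 -163.0164559    48.        ]] [[ 573.62136266 -164.15925594   48.        ]]
handle ends z=69
[[549.6 345. ]
 [433.4 355.5]]
[[556.3 348.4]
 [438.1 358.7]]
plate
[[550.6 310.2]
 [423.6 323.7]
 [429.8 392.6]]
[[422.4 325.8]
 [553.1 312.8]
 [560.5 381.5]]
hook top 0.7 [410.4 196.2  14.6]
hook top 0.64 [489.  354.6  42.4]
hook scene 0.69 [495.3 349.3  46.6]
hook scene 0.6 [406.6 195.4  15.2]
hook_tip top 0.76 [634.  339.2  21. ]
ring scene 0.77 [ 569.9 -163.1   46.6]
ring scene 0.52 [7.330e+02 1.492e+02 7.000e-01]
ring top 0.55 [ 575.7 -164.8   47.4]
cradle top 0.74 [4.939e+02 3.538e+02 4.000e-01]
stop top 0.58 [611.7 -16.    1.2]
tray scene 0.68 [495.1 348.7  44.5]
```

Measured:
- **Cradle and hook:** hook origin about (494,352,45), yaw about -5.4°.
- **Ring:** (574,-163.5,48), within 2 mm of the rail centreline.
- **Bay:** +x yaw about -103.9°.

I'll turn the tool +155° for the grasp so that joint 6 stays in range at the ring. First move: up, then over towards the cradle.

{"method": "carry_out", "body": {"targets": [[[0,0,0],[0,0,40],87],[[0,0,0],[0,0,80],87],[[0,0,6],[15,35,80],87],[[0,0,13],[35,70,80],87],[[0,0,20],[55,105,80],87],[[0,0,27],[75,140,80],87],[[0,0,34],[95,175,80],87],[[0,0,41],[115,210,80],87],[[0,0,48],[135,245,80],87],[[0,0,55],[155,280,80],87]]}}

```text
t: 2.58
ee_pos: [363.3, -307.7, 302.9]
orientation: [2.496, 1.906, 0.0]
ft_force: [0.5, -1.2, -0.4]
width: 86.9
```

{"method": "carry_out", "body": {"targets": [[[0,0,7],[15,36,0],87],[[0,0,14],[30,72,0],87],[[0,0,21],[45,108,0],87],[[0,0,28],[60,144,0],87],[[0,0,35],[75,180,0],87],[[0,0,42],[88,216,0],87],[[0,0,49],[95,252,0],87],[[0,0,56],[100,288,0],87],[[0,0,63],[105,324,0],87],[[0,0,70],[110,360,0],87]]}}

```text
t: 3.42
ee_pos: [472.7, 52.4, 302.9]
orientation: [0.951, 2.994, 0.0]
ft_force: [0.4, 0.0, 0.4]
width: 87.3
```

{"method": "carry_out", "body": {"targets": [[[0,0,6],[3,38,0],87],[[0,0,12],[6,76,-20],87],[[0,0,18],[9,114,-40],87],[[0,0,24],[12,152,-60],87],[[0,0,29.8],[15,190,-80],87],[[0,0,29.8],[18,225,-100],87],[[0,0,29.8],[21,260,-120],87],[[0,0,29.8],[21.5,299.6,-130],87],[[0,0,29.8],[21.5,299.6,-140],87],[[0,0,29.8],[21.5,299.6,-145],87]]}}

```text
t: 4.25
ee_pos: [493.3, 351.6, 155.8]
orientation: [-0.153, -3.136, 0.002]
ft_force: [0.5, -0.1, 0.4]
width: 87.2
```

Run:
```python
from h import *
s=save("scene","s1.png")[:,:,::-1];t=save("top","t1.png")[:,:,::-1]
a=cv2.resize(t[190:330,110:230],None,fx=3.3,fy=3.3);b=cv2.resize(s[200:340,400:520],None,fx=3.3,fy=3.3)
cv2.imwrite("pics/c4.png",np.hstack([a,b]))
o=monitor.get_obs();print(o["ee_pos"],o["orientation"],o["qpos"])
```

```text
[493.33194562 349.05290621 156.5370721 ] [-0.15777955 -3.13550761  0.00314257] [ 5.96242639e-01  4.75144118e-01  1.72174667e+00 -3.97896637e-04
  9.47597062e-01 -8.73765292e-01]
```

View pics/c4.png

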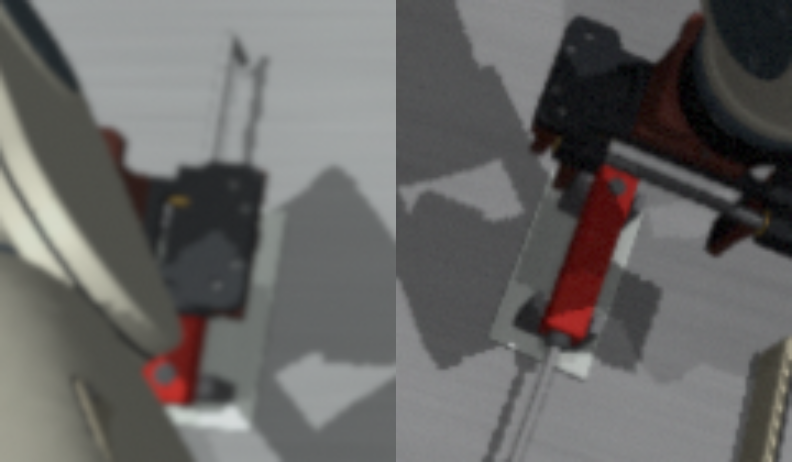

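{"method": "carry_out", "body": {"targets": [[[0,0,0],[0.5,2,-30],87],[[0,0,0],[0.5,2,-60],87],[[0,0,0],[0.5,2,-85],87],[[0,0,0],[0.5,2,-105],87],[[0,0,0],[0.5,2,-119.7],87],[[0,0,0],[0.5,2,-119.7],87],[[0,0,0],[0.5,2,-119.7],87],[[0,0,0],[0.5,2,-119.7],60]]}}

```text
t: 5.02
ee_pos: [495.8, 351.8, 39.6]
orientation: [0.161, 3.136, 0.002]
ft_force: [0.4, 0.3, 1.1]
width: 83.3
```

Run:
```python
from h import *
s=save("scene","s2.png")[:,:,::-1];t=save("top","t2.png")[:,:,::-1]
a=cv2.resize(t[190:330,110:230],None,fx=3.3,fy=3.3);b=cv2.resize(s[200:340,400:520],None,fx=3.3,fy=3.3)
cv2.imwrite("pics/c5.png",np.hstack([a,b]))
o=monitor.get_obs();print(o["ee_pos"],o["orientation"],o["ft_force"])
```

```text
[495.86097611 352.30580427  39.7635606 ] [1.59574942e-01 3.13537443e+00 2.50752846e-03] [-0.27585406 -0.9144861   0.8741667 ]
```

View pics/c5.png

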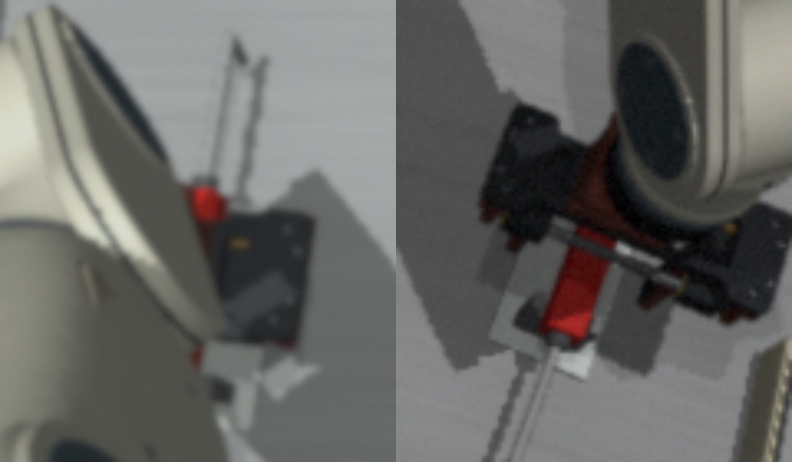

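{"method": "carry_out", "body": {"targets": [[[0,0,0],[0,0,0],45],[[0,0,0],[0,0,0],35],[[0,0,0],[0,0,0],30],[[0,0,0],[0,0,0],28],[[0,0,0],[0,0,0],26],[[0,0,0],[0,0,0],22],[[0,0,0],[0,0,0],18],[[0,0,0],[0,0,0],15]]}}

```text
t: 5.78
ee_pos: [494.6, 352.1, 37.9]
orientation: [-0.158, -3.137, 0.0]
ft_force: [-0.7, 0.7, 1.4]
width: 25.6
```

{"method": "carry_out", "body": {"targets": [[[0,0,0],[0,0,0],15],[[0,0,0],[0,0,5],15],[[0,0,0],[0,0,15],15],[[0,0,0],[0,0,30],15],[[0,0,0],[0,0,55],15],[[0,0,0],[0,0,80],15],[[0,0,0],[0,0,90],15],[[0,0,0],[0,0,90],15]]}}

```text
t: 6.45
ee_pos: [496.4, 353.3, 131.2]
orientation: [0.158, 3.133, 0.005]
ft_force: [1.5, 0.4, -1.9]
width: 25.7
```

Run:
```python
from h import *
s=save("scene","s3.png")[:,:,::-1];t=save("top","t3.png")[:,:,::-1]
a=cv2.resize(t[150:330,110:230],None,fx=3.3,fy=3.3);b=cv2.resize(s[200:380,400:520],None,fx=3.3,fy=3.3)
cv2.imwrite("pics/c6.png",np.hstack([a,b]))
for n in("scene","top"):
  for r in place_of("hook_tip",n): print(n,r["confidence"],toW(n,r["point"]).round(1))
o=monitor.get_obs();print(o["ee_pos"],o["orientation"],o["ft_force"],o["moment"],o["width"])
```

```text
scene 0.75 [644.1 339.4 112.8]
scene 0.69 [269.4 184.9  13.2]
scene 0.22 [760.1 271.5  -1.4]
top 0.98 [264.2 186.8  13.1]
top 0.88 [637.  340.2 114.7]
[493.85745167 351.55309172 126.63291977] [-1.58630832e-01 -3.13571616e+00  2.18886985e-03] [-0.72904713  0.27810091 -1.25050392] [ 0.02924585 -0.10515769  0.02230246] 25.868547526787598
```

View pics/c6.png

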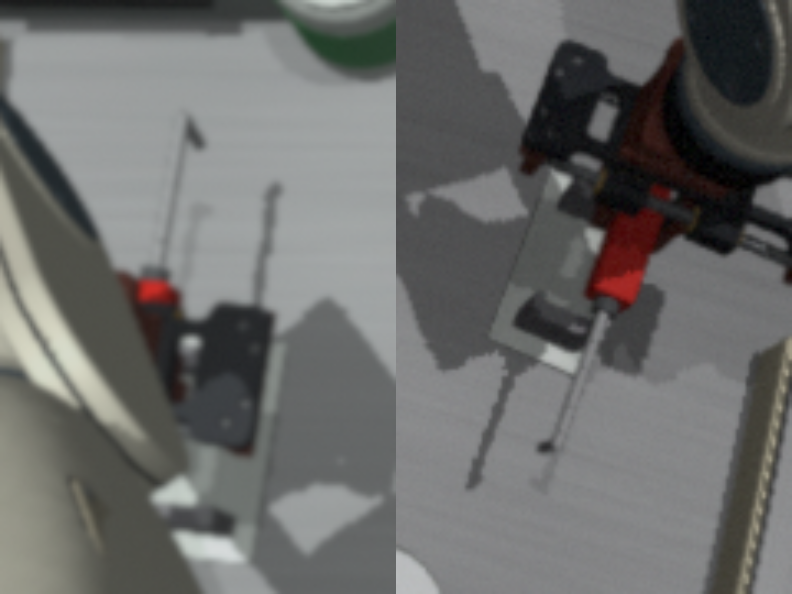

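Run:
```python
from h import *
for z in (105,110,115): print(z,onz("top",[[171.8,194.8]],z)[0,:2].round(1),onz("scene",[[445.5,335.5]],z)[0,:2].round(1))
P=[cam(n)[0]@np.c_[cam(n)[2],cam(n)[3]] for n in("top","scene")]
u=[cv2.undistortPoints(np.array([[p]],float),cam(n)[0],cam(n)[1],P=cam(n)[0]).reshape(2,1) for n,p in(("top",[171.8,194.8]),("scene",[445.5,335.5]))]
X=cv2.triangulatePoints(P[0],P[1],*u);print((X[:3]/X[3]).ravel())
for n in("top","scene"): print(n, proj(n,[[640,339,110],[645,339,147]]).round(1))
```

```text
105 [638.8 338.5] [636.4 344.7]
110 [637.3 337.1] [637.6 343.6]
115 [635.7 335.7] [638.9 342.5]
[637.85118061 340.30788716 107.67709408]
top [[170.8 193.3]
 [165.3 184.1]]
scene [[442.9 335.9]
 [447.6 335.1]]
```

{"method": "carry_out", "body": {"targets": [[[0,0,0],[0,0,35],15],[[0,0,-7],[0,0,70],15],[[0,0,-14],[10,-24,70],15],[[0,0,-21],[20,-48,70],15],[[0,0,-28],[30,-72,70],15],[[0,0,-35],[40,-96,70],15],[[0,0,-42],[50,-120,70],15],[[0,0,-49],[60,-144,70],15],[[0,0,-56],[70,-168,70],15],[[0,0,-63],[80,-192,70],15]]}}

```text
t: 7.48
ee_pos: [574.2, 158.7, 196.2]
orientation: [-1.781, -2.585, 0.004]
ft_force: [-0.2, -1.0, -2.1]
width: 26.0
```

{"method": "carry_out", "body": {"targets": [[[0,0,-7],[10,-24,0],15],[[0,0,-14],[20,-48,0],15],[[0,0,-21],[30,-72,-10],15],[[0,0,-28],[40,-96,-30],15],[[0,0,-35.1],[51.3,-112.5,-55],15],[[0,0,-35.1],[51.3,-112.5,-80],15],[[0,0,-35.1],[51.3,-112.5,-105],15],[[0,0,-35.1],[51.3,-112.5,-117.5],15],[[0,0,-35.1],[51.3,-112.5,-117.5],15],[[0,0,-35.1],[51.3,-112.5,-117.5],15]]}}

```text
t: 8.32
ee_pos: [625.3, 47.8, 79.4]
orientation: [-2.472, -1.936, 0.003]
ft_force: [0.2, 0.4, -2.3]
width: 25.7
```

Run:
```python
from h import *
s=save("scene","s4.png")[:,:,::-1];t=save("top","t4.png")[:,:,::-1]
a=cv2.resize(t[160:320,330:480],None,fx=2.6,fy=2.6);b=cv2.resize(s[180:340,180:330],None,fx=2.6,fy=2.6)
cv2.imwrite("pics/c7.png",np.hstack([a,b]))
for n in("scene","top"):
  for q in("hook_tip","ring"):
    for r in place_of(q,n): print(q,n,r["confidence"],toW(n,r["point"]).round(1))
o=monitor.get_obs();print(o["ee_pos"],o["orientation"],o["ft_force"],o["moment"],o["width"])
```

```text
hook_tip scene 0.95 [593.5 -89.7  59.1]
hook_tip scene 0.71 [269.3 186.1  15.5]
ring scene 0.7 [ 575.8 -163.7   45.9]
ring top 0.57 [ 573.3 -166.3   45.7]
[626.85582129  47.90659478  81.87012369] [2.47237734 1.93617356 0.00293898] [ 0.28276417 -0.05784824 -1.05393614] [-0.02107195 -0.0746925  -0.00879034] 25.986256785580636
```

View pics/c7.png

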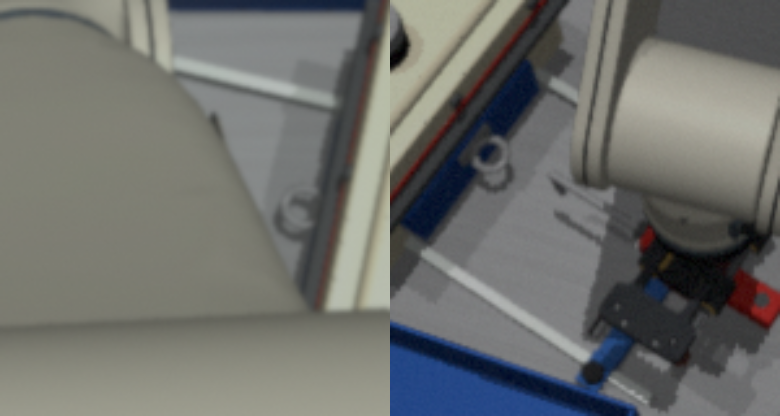

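View pics/s4.png

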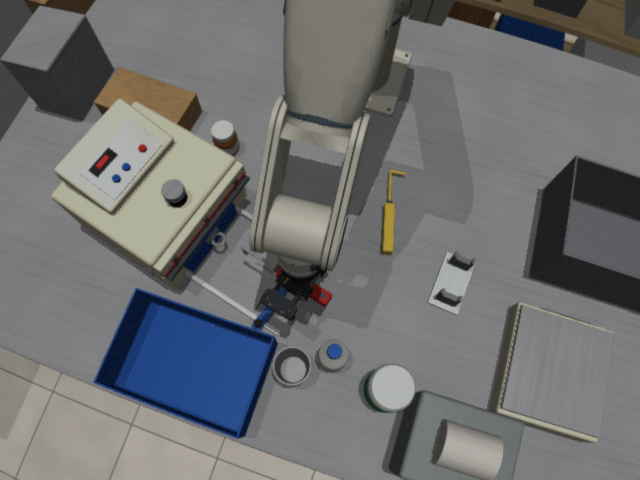

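{"method": "carry_out", "body": {"targets": [[[0,0,0],[-3.6,-14.5,0],15],[[0,0,0],[-7.2,-29.1,0],15],[[0,0,0],[-10.8,-43.6,0],15],[[0,0,0],[-13.2,-53.4,0],15],[[0,0,0],[-15.6,-63.1,0],15],[[0,0,0],[-16.8,-67.9,0],15],[[0,0,0],[-16.8,-67.9,0],15],[[0,0,0],[-16.8,-67.9,0],15]]}}

```text
t: 9.28
ee_pos: [609.3, -20.6, 80.5]
orientation: [-2.475, -1.935, -0.0]
ft_force: [0.1, 0.3, -1.6]
width: 25.9
```

Run:
```python
from h import *
s=save("scene","s5.png")[:,:,::-1];t=save("top","t5.png")[:,:,::-1]
b=cv2.resize(s[205:285,180:280],None,fx=7,fy=7,interpolation=2)
cv2.imwrite("pics/c8.png",b)
cv2.imwrite("pics/c8t.png",cv2.resize(t[200:280,400:480],None,fx=7,fy=7,interpolation=2))
for n in("scene","top"):
  for q in("hook_tip","ring"):
    for r in place_of(q,n): print(q,n,r["confidence"],toW(n,r["point"]).round(1))
o=monitor.get_obs();print(o["ee_pos"],o["orientation"],o["ft_force"])
print(((proj("scene",[[574,-163.5,48],[574,-163.5,62],[573,-168,99]])-[180,205])*7).round())
```

```text
hook_tip scene 0.8 [ 575.5 -157.    57.8]
hook_tip scene 0.78 [266.7 187.1  11.8]
ring scene 0.9 [ 573.  -162.8   45. ]
ring scene 0.52 [ 327.1 -253.9   -2.3]
[609.33302172 -19.74462103  80.41390914] [-2.47301520e+00 -1.93738222e+00  9.77690192e-06] [-0.09688086 -1.29042764 -1.88715823]
[[272. 238.]
 [264. 222.]
 [229. 169.]]
```

View pics/c8.png

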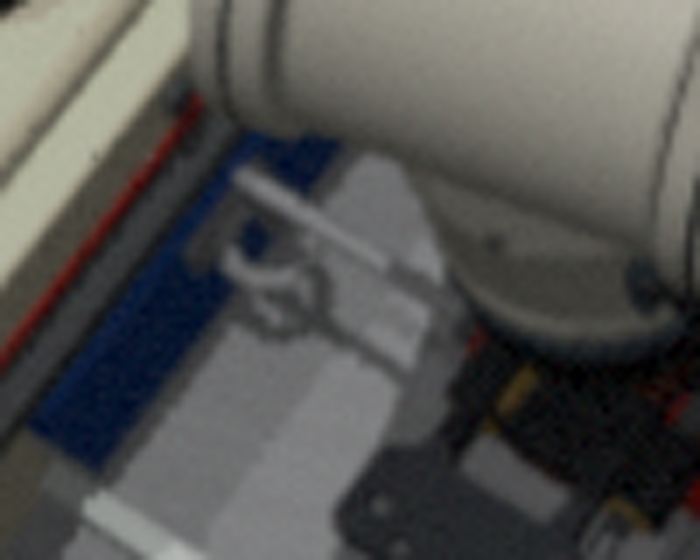

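View pics/c8t.png

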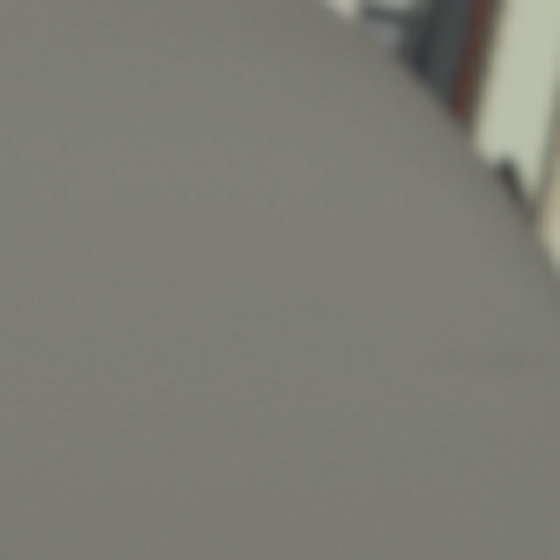

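Run:
```python
from h import *
s=cv2.imread("pics/s5.png")
ims=[]
ax=np.array([-.2402,-.9707,0]);ay=np.array([.9707,-.2402,0])
for off in(0,-4):
    b=cv2.resize(s[205:285,200:257],None,fx=7,fy=7,interpolation=2)
    O=np.array([609.2,-20.2,87.5])+ax*off
    f=lambda x,y,z:tuple(((proj("scene",[O+ax*x+ay*y+[0,0,z]])[0]-[200,205])*7+3).astype(int).tolist())
    for y in(-3.5,3.5): cv2.line(b,f(90,y,12),f(150,y,12),(0,255,0),1)
    cv2.line(b,f(153.5,-3.5,12),f(153.5,3.5,12),(0,255,0),1)
    for y in(-3.5,3.5): cv2.line(b,f(150,y,12),f(146,y,-25.5),(0,255,255),1)
    for r in(10.5,17.5):
        p=[f2 for f2 in ((proj("scene",[[574+r*np.cos(a),-163.5+r*np.sin(a),48]for a in np.linspace(0,6.28,40)])-[200,205])*7+3)]
        cv2.polylines(b,[np.array(p,int)],True,(0,0,255),1)
    ims.append(b)
cv2.imwrite("pics/c9.png",np.hstack(ims))
```

```text
(no output)
```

View pics/c9.png

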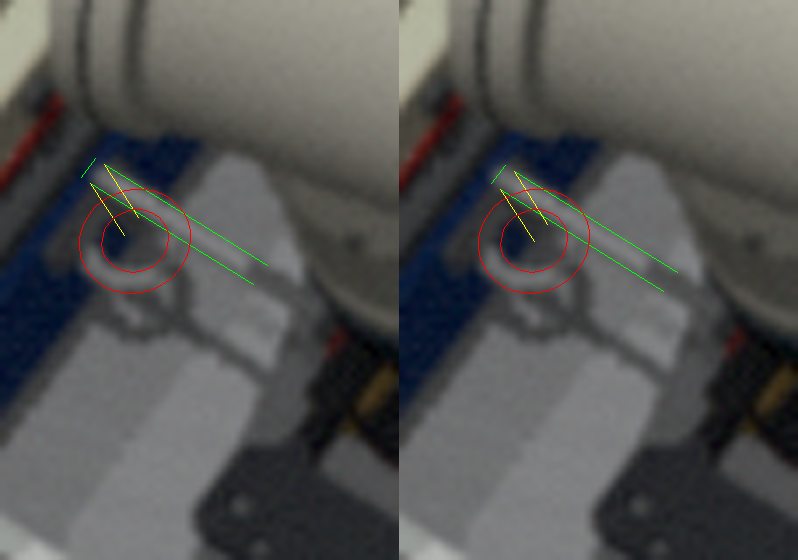

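The overlay puts the hook about 2 mm short of the ring and 1–2 mm to one side of its centre, with ±7 mm of room. I'll nudge it in and lower.

{"method": "carry_out", "body": {"targets": [[[0,0,0],[0.5,-2.2,0],15],[[0,0,0],[0.5,-2.2,-4],15],[[0,0,0],[0.5,-2.2,-8],15],[[0,0,0],[0.5,-2.2,-12],15],[[0,0,0],[0.5,-2.2,-14],15],[[0,0,0],[0.5,-2.2,-14],15]]}}

```text
t: 10.08
ee_pos: [609.2, -22.4, 65.6]
orientation: [-2.473, -1.936, 0.002]
ft_force: [0.1, 0.4, -1.9]
width: 25.9
```

{"method": "carry_out", "body": {"targets": [[[0,0,0],[0,0,-4],15],[[0,0,0],[0,0,-8],15],[[0,0,0],[0,0,-12],15],[[0,0,0],[0,0,-16.5],15],[[0,0,0],[0,0,-16.5],15]]}}

```text
t: 10.5
ee_pos: [609.1, -22.4, 48.9]
orientation: [-2.473, -1.936, 0.002]
ft_force: [-0.2, -0.0, -2.0]
width: 25.5
```

Run:
```python
from h import *
s=save("scene","s6.png")[:,:,::-1]
b=cv2.resize(s[205:285,180:280],None,fx=7,fy=7,interpolation=2)
cv2.imwrite("pics/c10.png",b)
o=monitor.get_obs();print(o["ee_pos"],o["orientation"],o["ft_force"],o["moment"])
```

```text
[609.24046357 -22.43304797  49.29364982] [-2.47310307e+00 -1.93602816e+00  1.45075253e-03] [-0.18759633 -0.55655708 -1.75000125] [ 0.01172199 -0.05133987  0.01863242]
```

View pics/c10.png

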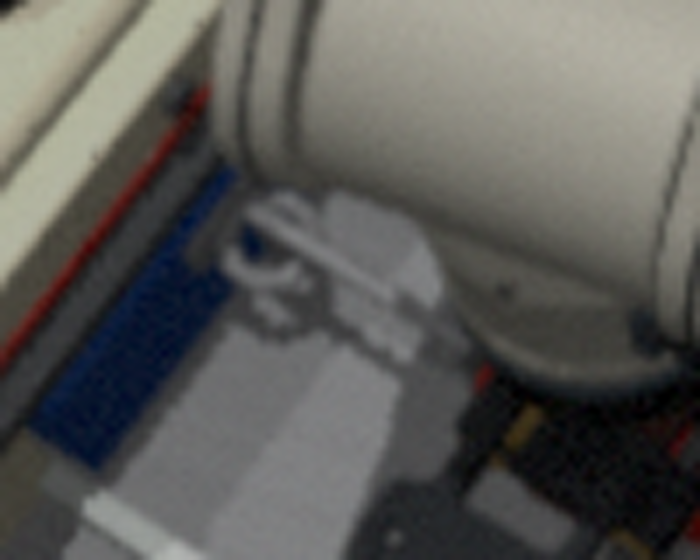

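The hook point sits in the ring with no contact force. I'll start pulling gently.

{"method": "carry_out", "body": {"targets": [[[0,0,0],[0.5,1.9,0],15],[[0,0,0],[1,3.9,0],15],[[0,0,0],[1.4,5.8,0],15],[[0,0,0],[1.9,7.8,0],15],[[0,0,0],[2.4,9.7,0],15],[[0,0,0],[2.9,11.6,0],15],[[0,0,0],[3.4,13.6,0],15],[[0,0,0],[3.8,15.5,0],15],[[0,0,0],[4.3,17.5,0],15],[[0,0,0],[4.8,19.4,0],15]]}}

```text
t: 11.38
ee_pos: [614.6, -2.9, 50.0]
orientation: [2.474, 1.937, -0.0]
ft_force: [-0.8, -3.0, -1.7]
width: 25.5
```

Run:
```python
from h import *
o=monitor.get_obs();print(o["ee_pos"],o["orientation"],o["ft_force"],o["moment"])
for r in place_of("ring","scene"): pass
s=save("scene","s7.png")[:,:,::-1]
for r in place_of("ring","scene"):print(r["confidence"],toW("scene",r["point"]))
cv2.imwrite("pics/c11.png",cv2.resize(s[205:305,180:300],None,fx=6,fy=6,interpolation=2))
```

```text
[614.55213122  -2.88603464  49.98076693] [ 2.47365352e+00  1.93663544e+00 -2.01611683e-04] [-0.81690658 -2.9868465  -1.67307502] [-0.64113328  0.06638584  0.03187301]
0.58 [ 578.49057716 -146.98762213   46.33941254]
0.27 [616.64108477  -0.72065595  53.12641279]
```

View pics/c11.png

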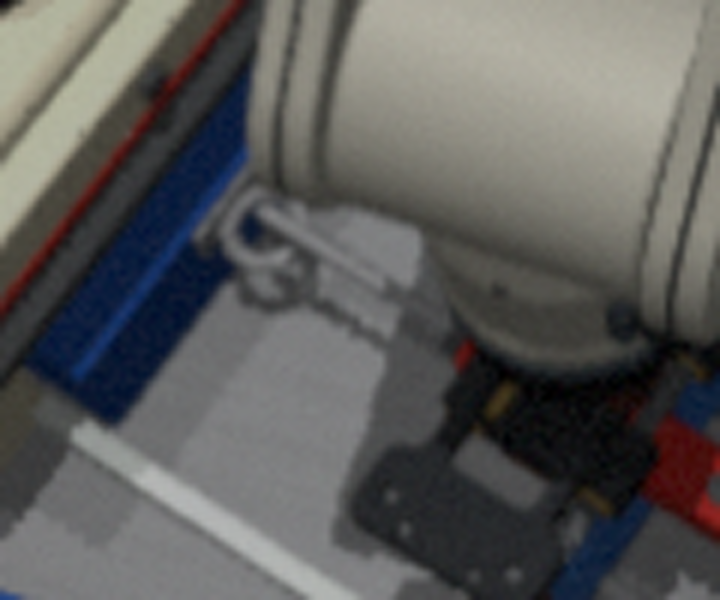

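The tray follows: the ring has moved about 16 mm and the drag is about 3 N. Roughly 150 mm remains to the pads. Continuing.

{"method": "carry_out", "body": {"targets": [[[0,0,0],[0.7,2.9,0],15],[[0,0,0],[1.7,6.8,0],15],[[0,0,0],[2.9,11.6,0],15],[[0,0,0],[4.1,16.5,0],15],[[0,0,0],[5.3,21.4,0],15],[[0,0,0],[6.5,26.2,0],15],[[0,0,0],[7.7,31.1,0],15],[[0,0,0],[8.9,35.9,0],15],[[0,0,0],[10.1,40.8,0],15],[[0,0,0],[11.3,45.6,0],15]]}}

```text
t: 12.37
ee_pos: [625.9, 43.1, 50.0]
orientation: [-2.474, -1.937, 0.0]
ft_force: [-0.6, -3.7, -2.6]
width: 25.7
```

{"method": "carry_out", "body": {"targets": [[[0,0,0],[1.2,4.9,0],15],[[0,0,0],[2.4,9.7,0],15],[[0,0,0],[3.6,14.6,0],15],[[0,0,0],[4.8,19.4,0],15],[[0,0,0],[6,24.3,0],15],[[0,0,0],[7.2,29.1,0],15],[[0,0,0],[8.4,34,0],15],[[0,0,0],[9.6,38.8,0],15],[[0,0,0],[10.6,42.7,0],15],[[0,0,0],[11.3,45.6,0],15]]}}

```text
t: 13.2
ee_pos: [637.3, 88.7, 50.0]
orientation: [-2.473, -1.937, -0.0]
ft_force: [-1.6, -3.7, -1.8]
width: 25.9
```

Run:
```python
from h import *
o=monitor.get_obs();print(o["ee_pos"],o["orientation"],o["ft_force"],o["moment"])
s=save("scene","s8.png")[:,:,::-1]
for q in("ring","tray","tub_a","sanitiser"):
  for r in place_of(q,"scene"):print(q,r["confidence"],toW("scene",r["point"]))
cv2.imwrite("pics/c12.png",cv2.resize(s[205:385,180:360],None,fx=3.3,fy=3.3,interpolation=2))
```

```text
[637.26283111  88.70967137  49.98030418] [-2.47345555e+00 -1.93687547e+00 -6.89144397e-05] [-1.55857815 -3.69260328 -1.81221207] [-0.67728229  0.0822092   0.03355807]
tray 0.72 [ 574.07858427 -148.4995028     4.41926779]
tub_a 0.95 [ 534.61389115 -157.54954594    3.61632521]
tub_a 0.57 [ 612.74668393 -175.1524999     1.82392299]
sanitiser 0.74 [ 7.33446821e+02  1.51585630e+02 -3.28197630e-01]
```

View pics/c12.png

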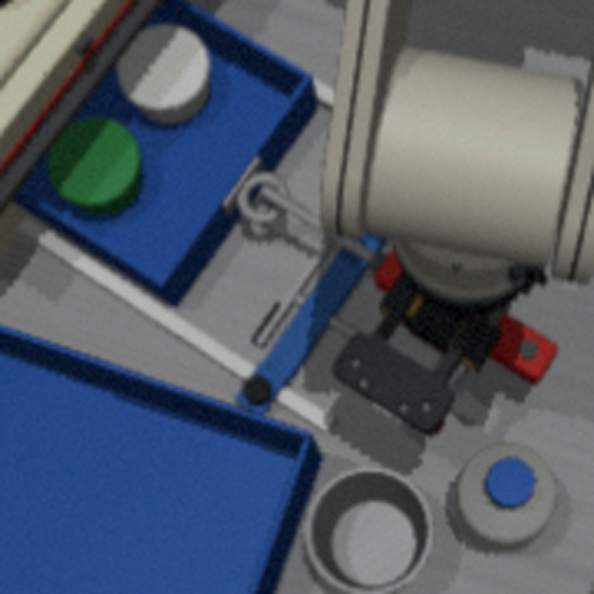

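{"method": "carry_out", "body": {"targets": [[[0,0,0],[0.7,2.9,0],15],[[0,0,0],[1.4,5.8,0],15],[[0,0,0],[2.2,8.7,0],15],[[0,0,0],[2.9,11.6,0],15],[[0,0,0],[3.6,14.6,0],15],[[0,0,0],[4.3,17.5,0],15],[[0,0,0],[5,20.4,0],15],[[0,0,0],[5.8,23.3,0],15],[[0,0,0],[6.5,26.2,0],15],[[0,0,0],[7.2,29.1,0],15]]}}

```text
t: 14.28
ee_pos: [644.4, 117.6, 49.9]
orientation: [-2.474, -1.937, 0.0]
ft_force: [-0.8, -3.5, -1.8]
width: 26.0
```

Run:
```python
from h import *
o=monitor.get_obs();print(o["ee_pos"],o["ft_force"],o["moment"])
s=save("scene","s9.png")[:,:,::-1]
cv2.imwrite("pics/c13.png",cv2.resize(s[205:345,200:340],None,fx=4.2,fy=4.2,interpolation=2))
```

```text
[644.35988736 117.5724036   49.91300325] [-0.79196035 -3.45306029 -1.8169162 ] [-0.67486876  0.1182556   0.02638167]
```

View pics/c13.png

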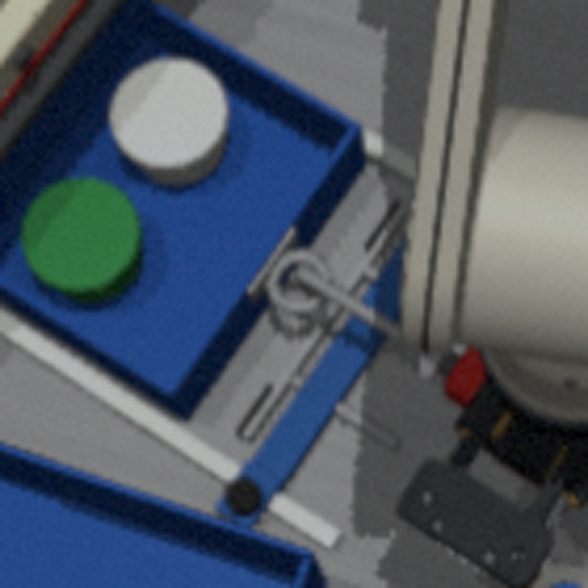

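{"method": "carry_out", "body": {"targets": [[[0,0,0],[0.5,1.9,0],15],[[0,0,0],[1,3.9,0],15],[[0,0,0],[1.4,5.8,0],15],[[0,0,0],[1.9,7.8,0],15],[[0,0,0],[2.4,9.7,0],15],[[0,0,0],[2.9,11.6,0],15]]}}

```text
t: 14.83
ee_pos: [647.3, 129.0, 50.0]
orientation: [-2.474, -1.937, 0.0]
ft_force: [-1.0, -3.1, -1.6]
width: 26.1
```

Run:
```python
from h import *
o=monitor.get_obs();print(o["ee_pos"],o["ft_force"],o["moment"])
s=save("scene","s10.png")[:,:,::-1];t=save("top","t10.png")[:,:,::-1]
cv2.imwrite("pics/c14.png",cv2.resize(s[225:325,220:320],None,fx=6,fy=6,interpolation=2))
cv2.imwrite("pics/c14t.png",cv2.resize(t[160:300,320:460],None,fx=4,fy=4,interpolation=2))
```

```text
[647.27467149 129.00688874  49.95347956] [-0.97385568 -3.05562599 -1.55128693] [-0.61200498  0.08151904 -0.06608616]
```

View pics/c14.png

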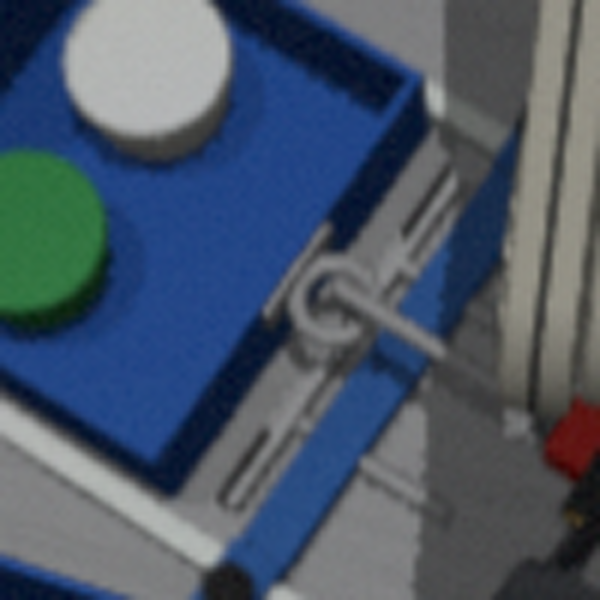

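View pics/c14t.png

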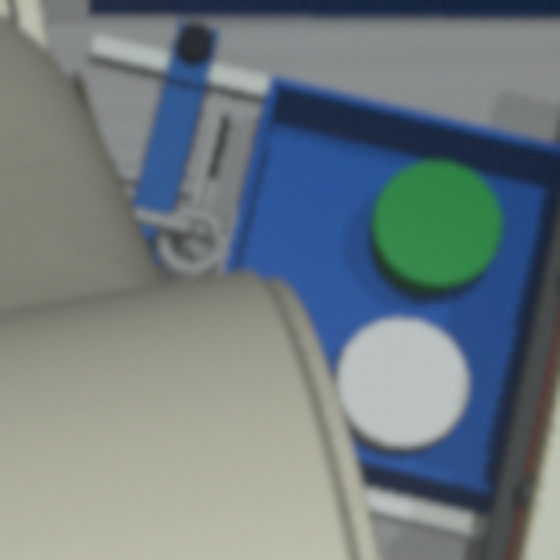

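About 15 mm remains (pad edge at crop (262,430), tray foot line at (170,490)–(430,120)). Slowing down.

{"method": "carry_out", "body": {"targets": [[[0,0,0],[0.2,1,0],15],[[0,0,0],[0.5,1.9,0],15],[[0,0,0],[0.7,2.9,0],15],[[0,0,0],[1,3.9,0],15],[[0,0,0],[1.2,4.9,0],15],[[0,0,0],[1.4,5.8,0],15],[[0,0,0],[1.7,6.8,0],15],[[0,0,0],[1.9,7.8,0],15],[[0,0,0],[2.1,8.3,0],15]]}}

```text
t: 15.68
ee_pos: [649.3, 137.3, 50.0]
orientation: [-2.474, -1.937, 0.0]
ft_force: [-1.4, -3.6, -2.0]
width: 25.8
```

Run:
```python
from h import *
o=monitor.get_obs();print(o["ee_pos"],o["ft_force"],o["moment"])
s=save("scene","s11.png")[:,:,::-1]
cv2.imwrite("pics/c15.png",cv2.resize(s[225:325,220:320],None,fx=6,fy=6,interpolation=2))
```

```text
[649.34331891 137.29654006  49.96896425] [-1.39299884 -3.6045501  -2.01642592] [-0.6895466   0.12159579 -0.00448891]
```

View pics/c15.png

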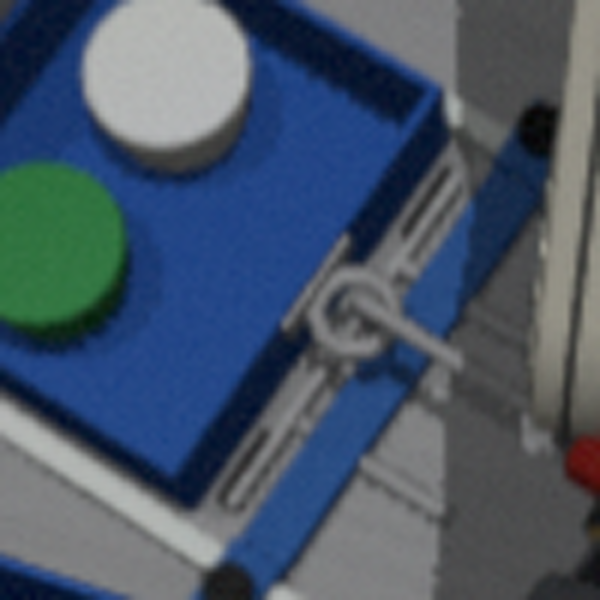

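{"method": "carry_out", "body": {"targets": [[[0,0,0],[0.1,0.6,0],15],[[0,0,0],[0.3,1.2,0],15],[[0,0,0],[0.5,1.8,0],15],[[0,0,0],[0.6,2.4,0],15]]}}

```text
t: 16.07
ee_pos: [649.9, 139.6, 50.0]
orientation: [-2.474, -1.937, 0.0]
ft_force: [-1.1, -2.8, -2.3]
width: 25.7
```

{"method": "carry_out", "body": {"targets": [[[0,0,0],[0.1,0.4,0],15],[[0,0,0],[0.2,0.8,0],15],[[0,0,0],[0.3,1.1,0],15]]}}

```text
t: 16.32
ee_pos: [650.3, 140.7, 50.0]
orientation: [2.474, 1.937, 0.0]
ft_force: [-1.2, -3.6, -0.7]
width: 25.8
```

{"method": "carry_out", "body": {"targets": [[[0,0,0],[0.1,0.3,0],15],[[0,0,0],[0.15,0.6,0],15],[[0,0,0],[0.2,0.9,0],15]]}}

```text
t: 16.57
ee_pos: [650.4, 141.5, 50.0]
orientation: [2.474, 1.937, -0.0]
ft_force: [-1.1, -3.4, -1.8]
width: 26.1
```

{"method": "carry_out", "body": {"targets": [[[0,0,0],[0.1,0.3,0],15],[[0,0,0],[0.15,0.6,0],15],[[0,0,0],[0.2,0.9,0],15]]}}

```text
t: 16.82
ee_pos: [650.7, 142.5, 50.0]
orientation: [-2.474, -1.937, 0.0]
ft_force: [-0.1, -3.0, -2.4]
width: 26.3
```

Run:
```python
from h import *
o=monitor.get_obs();print(o["ee_pos"],o["ft_force"],o["moment"])
s=save("scene","s12.png")[:,:,::-1]
cv2.imwrite("pics/c16.png",cv2.resize(s[225:325,220:320],None,fx=6,fy=6,interpolation=2))
```

```text
[650.65236607 142.48884614  49.96586449] [-0.07543712 -3.01865486 -2.41405538] [-0.65526238  0.05648004  0.03663702]
```

View pics/c16.png

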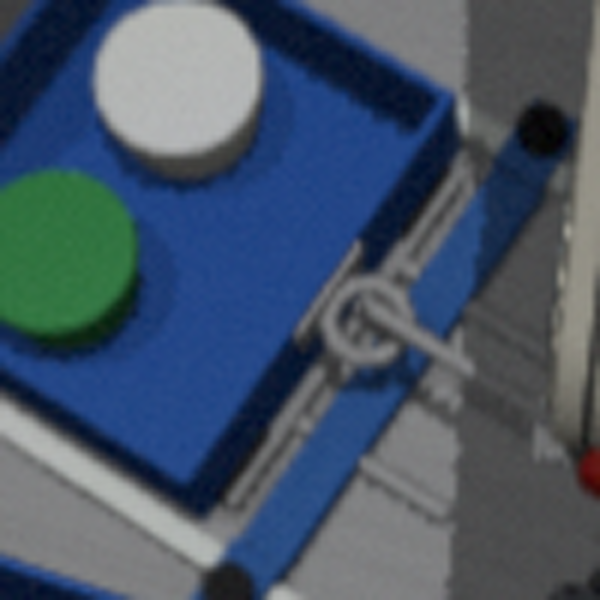

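{"method": "carry_out", "body": {"targets": [[[0,0,0],[0.05,0.3,0],15],[[0,0,0],[0.1,0.5,0],15]]}}

```text
t: 17.03
ee_pos: [650.8, 143.0, 50.0]
orientation: [-2.474, -1.937, -0.0]
ft_force: [0.1, -3.2, -2.4]
width: 26.1
```

{"method": "carry_out", "body": {"targets": [[[0,0,0],[0.05,0.3,0],15],[[0,0,0],[0.1,0.5,0],15]]}}

```text
t: 17.2
ee_pos: [650.7, 143.2, 49.9]
orientation: [2.473, 1.937, -0.001]
ft_force: [-1.8, -5.3, -3.0]
width: 25.9
```

{"method": "carry_out", "body": {"targets": [[[0,0,0],[0.05,0.3,0],15],[[0,0,0],[0.15,0.5,0],15]]}}

```text
t: 17.37
ee_pos: [650.8, 143.4, 49.8]
orientation: [2.473, 1.937, -0.001]
ft_force: [-1.2, -7.4, -2.5]
width: 25.9
```

Contact: the pull is rising at about 4–5 N per mm. I'll build up to about 13 N total (3.6 N drag plus just under 10 N).

{"method": "carry_out", "body": {"targets": [[[0,0,0],[0.05,0.25,0],15],[[0,0,0],[0.1,0.5,0],15],[[0,0,0],[0.1,0.5,0],15]]}}

```text
t: 17.62
ee_pos: [650.7, 143.5, 49.7]
orientation: [2.473, 1.937, -0.003]
ft_force: [-1.5, -7.5, -3.1]
width: 26.1
```

{"method": "carry_out", "body": {"targets": [[[0,0,0],[0.05,0.25,0],15],[[0,0,0],[0.1,0.4,0],15],[[0,0,0],[0.1,0.4,0],15]]}}

```text
t: 17.87
ee_pos: [650.7, 143.6, 49.6]
orientation: [2.473, 1.937, -0.003]
ft_force: [-1.6, -9.3, -2.0]
width: 25.6
```

{"method": "carry_out", "body": {"targets": [[[0,0,0],[0.05,0.25,0],15],[[0,0,0],[0.1,0.5,0],15],[[0,0,0],[0.1,0.5,0],15]]}}

```text
t: 18.12
ee_pos: [650.6, 143.6, 49.4]
orientation: [2.472, 1.937, -0.005]
ft_force: [-1.3, -11.2, -2.3]
width: 26.1
```

Run:
```python
from h import *
for i in range(5):
    o=monitor.get_obs();f=o["ft_force"];print(o["t"],f.round(2),"pull",round(-(f[0]*.24+f[1]*.97),2),o["moment"].round(2),o["ee_pos"].round(2)); vision.get_image("top")
```

```text
18.1167 [ -1.27 -11.15  -2.28] pull 11.12 [-1.88  0.15  0.2 ] [650.58 143.63  49.45]
18.1667 [ -1.29 -10.38  -2.8 ] pull 10.38 [-1.89  0.21  0.28] [650.61 143.65  49.48]
18.2167 [ -0.97 -10.84  -3.1 ] pull 10.75 [-1.84  0.16  0.16] [650.59 143.66  49.48]
18.2667 [ -1.39 -11.03  -3.36] pull 11.03 [-1.92  0.14  0.21] [650.57 143.63  49.46]
18.3167 [ -2.43 -11.27  -2.95] pull 11.52 [-1.89  0.21  0.19] [650.63 143.64  49.51]
```

{"method": "carry_out", "body": {"targets": [[[0,0,0],[0.05,0.25,0],15],[[0,0,0],[0.1,0.45,0],15],[[0,0,0],[0.1,0.45,0],15]]}}

```text
t: 18.62
ee_pos: [650.5, 143.7, 49.4]
orientation: [2.472, 1.937, -0.006]
ft_force: [-2.6, -12.4, -2.9]
width: 25.5
```

Run:
```python
from h import *
for i in range(4):
    o=monitor.get_obs();f=o["ft_force"];print(o["t"],f.round(2),"pull",round(-(f[0]*.24+f[1]*.97),2),o["moment"].round(2),o["ee_pos"].round(2)); vision.get_image("top")
```

```text
18.6167 [ -2.64 -12.42  -2.94] pull 12.68 [-2.11  0.19  0.19] [650.52 143.75  49.35]
18.6667 [ -1.74 -12.84  -3.03] pull 12.87 [-2.12  0.19  0.21] [650.53 143.74  49.38]
18.7167 [ -1.52 -12.89  -2.95] pull 12.87 [-2.1   0.12  0.24] [650.51 143.73  49.36]
18.7667 [ -1.43 -12.55  -2.9 ] pull 12.52 [-2.18  0.21  0.26] [650.52 143.71  49.36]
```

Pull is 12.7 N, so about 9.1 N above the drag. I'll add a hair more and hold for over a second.

{"method": "carry_out", "body": {"targets": [[[0,0,0],[0.02,0.1,0],15],[[0,0,0],[0.02,0.1,0],15],[[0,0,0],[0.02,0.1,0],15],[[0,0,0],[0.02,0.1,0],15],[[0,0,0],[0.02,0.1,0],15],[[0,0,0],[0.02,0.1,0],15],[[0,0,0],[0.02,0.1,0],15]]}}

```text
t: 19.4
ee_pos: [650.5, 143.7, 49.3]
orientation: [2.472, 1.937, -0.006]
ft_force: [-1.5, -13.0, -3.6]
width: 25.6
```

{"method": "carry_out", "body": {"targets": [[[0,0,0],[0,0,0],15],[[0,0,0],[0,0,0],15],[[0,0,0],[0,0,0],15],[[0,0,0],[0,0,0],15],[[0,0,0],[0,0,0],15],[[0,0,0],[0,0,0],15],[[0,0,0],[0,0,0],15],[[0,0,0],[0,0,0],15]]}}

```text
t: 20.07
ee_pos: [650.5, 143.8, 49.4]
orientation: [2.472, 1.937, -0.006]
ft_force: [-2.2, -12.4, -2.4]
width: 25.6
```

Run:
```python
from h import *
for i in range(2):
    o=monitor.get_obs();f=o["ft_force"];print(o["t"],f.round(2),"pull",round(-(f[0]*.24+f[1]*.97),2),o["moment"].round(2),o["ee_pos"].round(2)); s=save("scene","s13.png")[:,:,::-1]
t=save("top","t13.png")[:,:,::-1]
cv2.imwrite("pics/c17.png",np.hstack([cv2.resize(s[215:345,210:340],None,fx=3.5,fy=3.5,interpolation=2)[:, :400],cv2.resize(t[150:280,310:440],None,fx=3.5,fy=3.5,interpolation=2)[:,:400]]))
```

```text
20.0667 [ -2.23 -12.39  -2.38] pull 12.55 [-2.18  0.2   0.25] [650.54 143.75  49.35]
20.1167 [ -0.71 -12.17  -2.69] pull 11.98 [-2.18  0.16  0.2 ] [650.52 143.73  49.34]
```

View pics/c17.png

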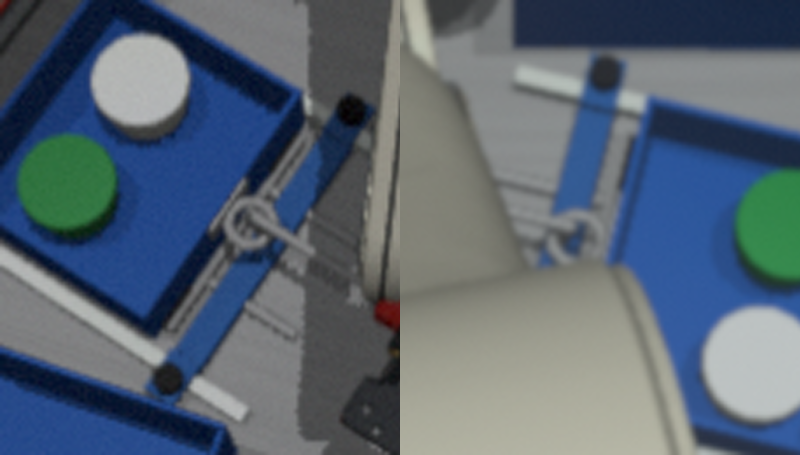

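Held steady for about 2 s at 12–13 N. Now I'll ease the pull off slowly and move to mid-ring.

{"method": "carry_out", "body": {"targets": [[[0,0,0],[-0.1,-0.5,0],15],[[0,0,0],[-0.25,-1,0],15],[[0,0,0],[-0.4,-1.5,0],15],[[0,0,0],[-0.5,-2,0],15],[[0,0,0],[-0.7,-2.8,0],15],[[0,0,0],[-1,-3.9,0],15],[[0,0,0],[-1.2,-5,0],15],[[0,0,0],[-1.5,-6.2,0],15],[[0,0,0],[-1.9,-7.8,0],15],[[0,0,0],[-1.9,-7.8,0],15]]}}

```text
t: 21.05
ee_pos: [649.5, 138.1, 50.1]
orientation: [-2.474, -1.936, -0.0]
ft_force: [-0.0, 0.5, -2.5]
width: 25.8
```

Run:
```python
from h import *
o=monitor.get_obs();f=o["ft_force"];print(o["t"],f.round(2),o["moment"].round(2),o["ee_pos"].round(2),o["orientation"]); s=save("scene","s14.png")[:,:,::-1]
cv2.imwrite("pics/c18.png",cv2.resize(s[230:310,230:330],None,fx=7,fy=7,interpolation=2))
```

```text
21.05 [-0.03  0.55 -2.54] [ 0.01 -0.06  0.03] [649.51 138.1   50.08] [-2.47374843e+00 -1.93649992e+00 -4.06779675e-04]
```

View pics/c18.png

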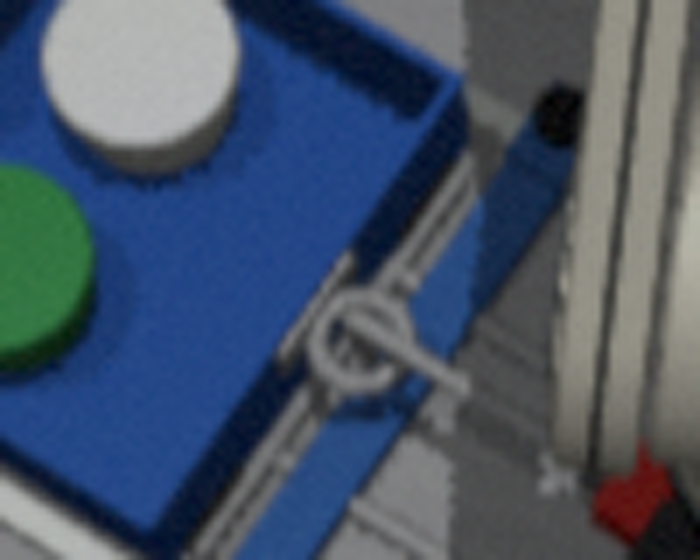

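{"method": "carry_out", "body": {"targets": [[[0,0,0],[-0.3,-1.1,0],15],[[0,0,0],[-0.3,-1.1,3],15],[[0,0,0],[-0.3,-1.1,7],15],[[0,0,0],[-0.3,-1.1,12],15],[[0,0,0],[-0.3,-1.1,17],15],[[0,0,0],[-0.3,-1.1,22],15],[[0,0,0],[-0.3,-1.1,27],15],[[0,0,0],[-0.3,-1.1,35],15],[[0,0,0],[-0.3,-1.1,50],15],[[0,0,0],[-0.3,-1.1,70],15]]}}

```text
t: 21.93
ee_pos: [648.1, 136.8, 119.7]
orientation: [-2.473, -1.936, 0.004]
ft_force: [-0.2, -0.1, -1.6]
width: 25.8
```

Run:
```python
from h import *
o=monitor.get_obs();f=o["ft_force"];print(o["t"],f.round(2),o["moment"].round(2),o["ee_pos"].round(2),o["orientation"]); s=save("scene","s15.png")[:,:,::-1]
cv2.imwrite("pics/c19.png",cv2.resize(s[230:310,230:330],None,fx=7,fy=7,interpolation=2))
```

```text
21.9333 [-0.16 -0.14 -1.63] [-0.02 -0.05 -0.02] [648.13 136.77 119.68] [-2.47278382 -1.93578606  0.00376578]
```

View pics/c19.png

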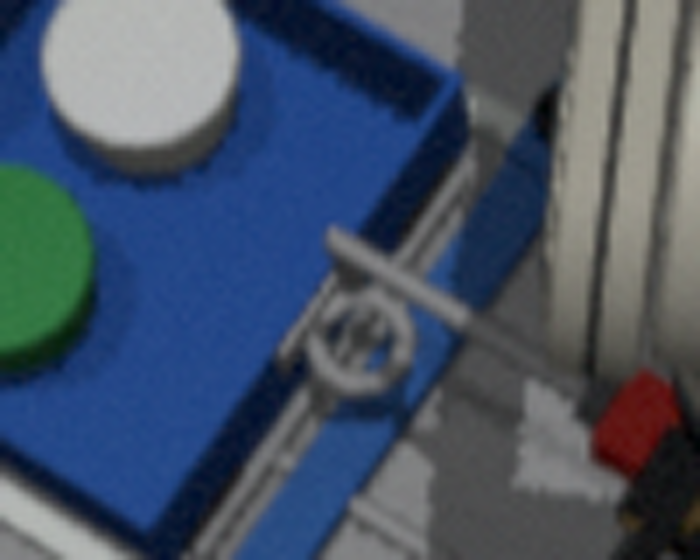

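Unhooked with no contact; the tray is unmoved against the pads. Carrying the hook back.

{"method": "carry_out", "body": {"targets": [[[0,0,0],[0,0,35],15],[[0,0,0],[0,0,70],15],[[0,0,7],[-12,17,80],15],[[0,0,14],[-24,34,80],15],[[0,0,21],[-36,51,80],15],[[0,0,28],[-48,68,80],15],[[0,0,35],[-60,85,80],15],[[0,0,42],[-72,102,80],15],[[0,0,49],[-84,119,80],15],[[0,0,56],[-96,136,80],15]]}}

```text
t: 22.82
ee_pos: [552.5, 273.8, 200.1]
orientation: [1.266, 2.875, 0.0]
ft_force: [-0.1, 0.1, -2.4]
width: 25.8
```

{"method": "carry_out", "body": {"targets": [[[0,0,7],[-10,14,0],15],[[0,0,14],[-20,28,0],15],[[0,0,21],[-30,42,0],15],[[0,0,28],[-40,56,0],15],[[0,0,35],[-50,70,-10],15],[[0,0,42.1],[-58.4,79.2,-30],15],[[0,0,42.1],[-58.4,79.2,-50],15],[[0,0,42.1],[-58.4,79.2,-65],15],[[0,0,42.1],[-58.4,79.2,-72],15],[[0,0,42.1],[-58.4,79.2,-72],15]]}}

```text
t: 23.65
ee_pos: [493.8, 351.6, 126.4]
orientation: [-0.159, -3.135, 0.003]
ft_force: [-0.1, -0.5, -1.6]
width: 26.0
```

Run:
```python
from h import *
s=save("scene","s16.png")[:,:,::-1];t=save("top","t16.png")[:,:,::-1]
a=cv2.resize(t[150:330,110:230],None,fx=3.3,fy=3.3);b=cv2.resize(s[200:380,400:520],None,fx=3.3,fy=3.3)
cv2.imwrite("pics/c20.png",np.hstack([a,b]))
for n in("scene","top"):
  for r in place_of("hook_tip",n): print(n,r["confidence"],toW(n,r["point"]).round(1))
o=monitor.get_obs();print(o["ee_pos"],o["orientation"],o["ft_force"],o["moment"],o["width"])
```

```text
scene 0.91 [267.5 184.8  14.7]
scene 0.77 [639.8 337.6 105.6]
top 0.9 [634.5 339.4 111.1]
top 0.82 [263.5 189.2  14.3]
[495.67669354 352.52941945 129.15452885] [1.59152413e-01 3.13595663e+00 1.91251502e-03] [ 0.4058687  -0.41660833 -1.95850881] [ 0.05780915 -0.12910616 -0.00347129] 26.014566994283378
```

View pics/c20.png

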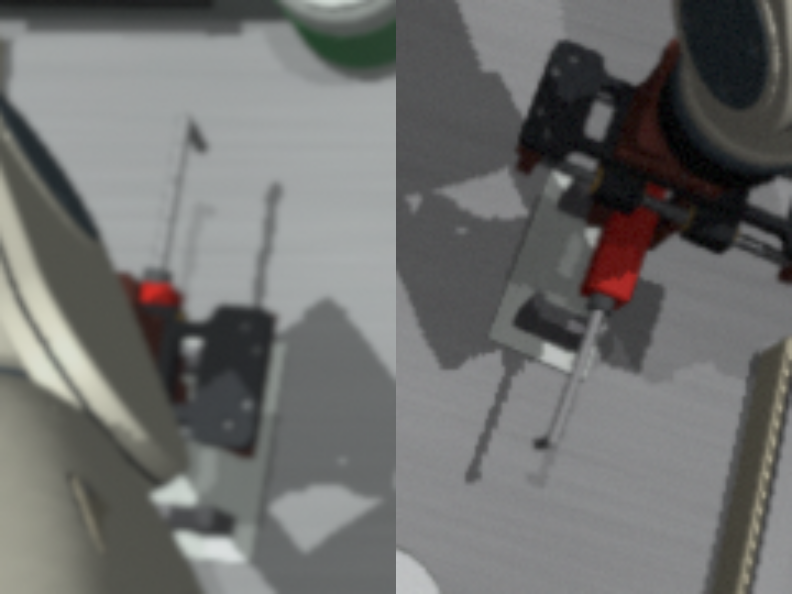

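{"method": "carry_out", "body": {"targets": [[[0,0,0],[0,0,-15],15],[[0,0,0],[0,0,-32],15],[[0,0,0],[0,0,-50],15],[[0,0,0],[0,0,-64],15],[[0,0,0],[0,0,-72],15],[[0,0,0],[0,0,-77],15],[[0,0,0],[0,0,-81],15],[[0,0,0],[0,0,-84],15],[[0,0,0],[0,0,-86],15],[[0,0,0],[0,0,-86],15]]}}

```text
t: 24.68
ee_pos: [495.0, 352.3, 42.1]
orientation: [0.159, 3.137, 0.0]
ft_force: [-0.6, 0.2, -1.6]
width: 26.4
```

{"method": "carry_out", "body": {"targets": [[[0,0,0],[0,0,-1],15],[[0,0,0],[0,0,-2],15],[[0,0,0],[0,0,-3],15],[[0,0,0],[0,0,-3],15]]}}

```text
t: 25.02
ee_pos: [494.8, 352.2, 39.0]
orientation: [0.159, 3.138, 0.0]
ft_force: [1.2, 0.4, -2.4]
width: 26.3
```

Run:
```python
from h import *
s=save("scene","s17.png")[:,:,::-1];t=save("top","t17.png")[:,:,::-1]
a=cv2.resize(t[150:330,110:230],None,fx=3.3,fy=3.3);b=cv2.resize(s[200:380,400:520],None,fx=3.3,fy=3.3)
cv2.imwrite("pics/c21.png",np.hstack([a,b]))
o=monitor.get_obs();print(o["ee_pos"],o["orientation"],o["ft_force"],o["moment"],o["width"])
```

```text
[494.84487027 352.20453333  39.02781278] [1.58604048e-01 3.13751125e+00 2.49098327e-05] [ 0.23364282  0.16908086 -1.49570431] [ 0.02135242 -0.05607316 -0.04235995] 26.109165642770606
```

View pics/c21.png

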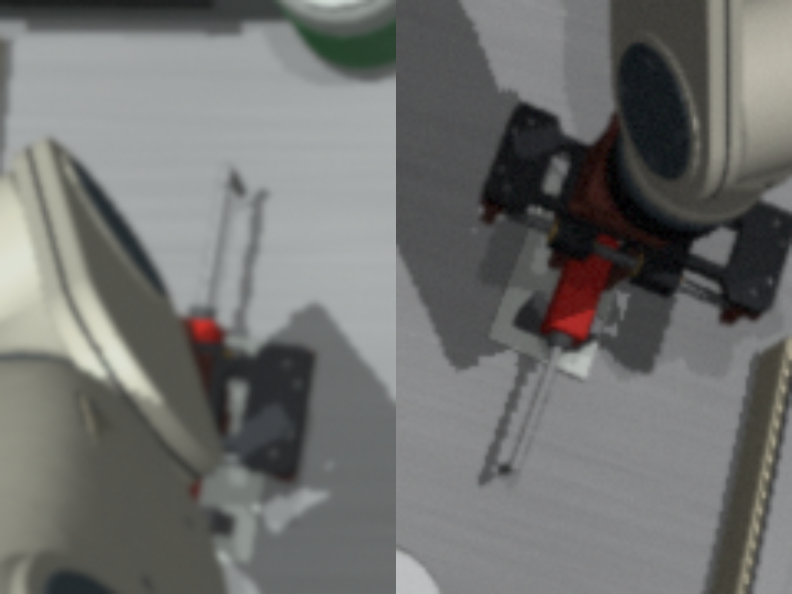

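{"method": "carry_out", "body": {"targets": [[[0,0,0],[0,0,-0.5],15],[[0,0,0],[0,0,-1],15],[[0,0,0],[0,0,-1],15]]}}

```text
t: 25.37
ee_pos: [494.8, 352.2, 37.9]
orientation: [-0.159, -3.138, -0.0]
ft_force: [-0.8, -0.6, -1.7]
width: 26.1
```

{"method": "carry_out", "body": {"targets": [[[0,0,0],[0,0,-0.5],15],[[0,0,0],[0,0,-0.5],15]]}}

```text
t: 25.53
ee_pos: [494.8, 352.2, 37.9]
orientation: [-0.159, -3.138, 0.0]
ft_force: [-2.2, -0.6, 4.0]
width: 25.6
```

Run:
```python
from h import *
for i in range(3):
    o=monitor.get_obs();print(o["ee_pos"],o["ft_force"].round(2),o["moment"].round(3)); vision.get_image("top")
```

```text
[494.80163455 352.20389254  37.87607398] [-2.21 -0.58  4.03] [-0.102  0.112  0.057]
[494.81598881 352.1894226   37.85926641] [-1.54 -0.92  4.71] [-0.149  0.122 -0.019]
[494.84284824 352.24042315  37.90238584] [-1.85 -1.59  4.33] [-0.198  0.161 -0.02 ]
```

It is resting on the notch floor. Releasing.

{"method": "carry_out", "body": {"targets": [[[0,0,0],[0,0,0.3],27],[[0,0,0],[0,0,0.3],30],[[0,0,0],[0,0,0.3],40],[[0,0,0],[0,0,0.3],55],[[0,0,0],[0,0,0.3],70],[[0,0,0],[0,0,0.3],80],[[0,0,0],[0,0,0.3],80],[[0,0,0],[0,0,0.3],80]]}}

```text
t: 26.35
ee_pos: [494.8, 352.2, 37.7]
orientation: [-0.159, -3.138, 0.0]
ft_force: [-0.2, -1.0, -0.6]
width: 66.4
```

Run:
```python
from h import *
s=save("scene","s18.png")[:,:,::-1];t=save("top","t18.png")[:,:,::-1]
a=cv2.resize(t[150:330,110:230],None,fx=3.3,fy=3.3);b=cv2.resize(s[200:380,400:520],None,fx=3.3,fy=3.3)
cv2.imwrite("pics/c22.png",np.hstack([a,b]))
o=monitor.get_obs();print(o["ee_pos"],o["ft_force"],o["moment"],o["width"])
```

```text
[494.81823961 352.2003634   37.77000349] [ 0.29862711 -0.23708733 -0.53119409] [ 0.04452036 -0.11597848 -0.01492164] 75.07551322535336
```

View pics/c22.png

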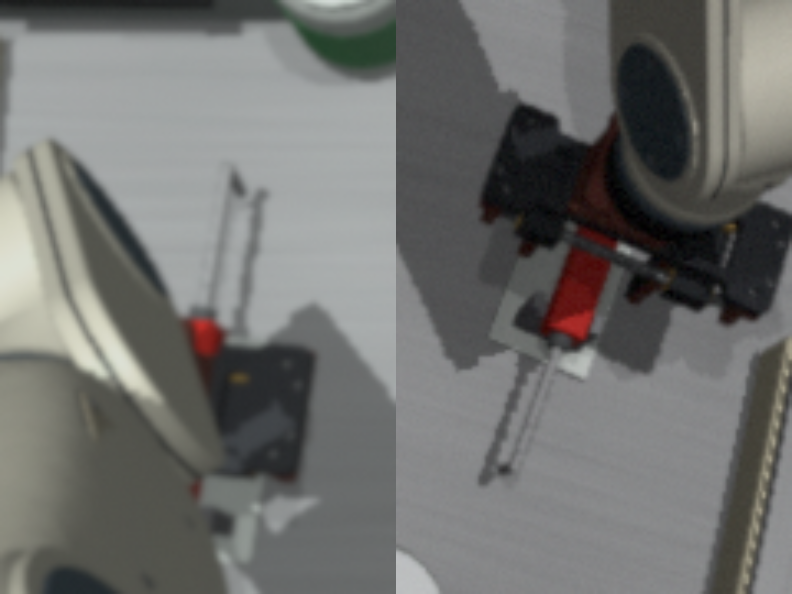

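Free. Rising straight up, then clearing back so both cameras can see.

{"method": "carry_out", "body": {"targets": [[[0,0,0],[0,0,5],82],[[0,0,0],[0,0,15],82],[[0,0,0],[0,0,35],82],[[0,0,0],[0,0,65],82],[[0,0,0],[0,0,100],82],[[0,0,0],[0,0,140],82],[[0,0,0],[0,0,180],82],[[0,0,0],[-20,25,200],82],[[0,0,0],[-40,50,200],82],[[0,0,0],[-60,80,200],82]]}}

```text
t: 27.28
ee_pos: [435.2, 432.9, 241.4]
orientation: [0.162, 3.134, 0.006]
ft_force: [1.1, 0.8, -0.6]
width: 82.1
```

{"method": "carry_out", "body": {"targets": [[[0,0,0],[-30,25,0],82],[[0,0,0],[-60,50,0],82],[[0,0,0],[-90,75,0],82],[[0,0,0],[-120,100,0],82],[[0,0,0],[-120,100,0],82],[[0,0,0],[-120,100,0],82]]}}

```text
t: 27.78
ee_pos: [313.2, 533.3, 238.7]
orientation: [0.153, 3.137, 0.001]
ft_force: [1.1, -0.7, 0.7]
width: 82.1
```

Run:
```python
from h import *
s=save("scene","s19.png");t=save("top","t19.png")
for q in ["hook","hook_tip","cradle","tray","ring","stop","tub_a","sanitiser","tin","cup","jar"]:
    for n in("scene","top"):
        for r in place_of(q,n)[:3]: print(q,n,round(r["confidence"],2),toW(n,r["point"]).round(1))
t=t[:,:,::-1];s=s[:,:,::-1]
a=cv2.resize(t[195:325,140:205],None,fx=4,fy=4,interpolation=2)
b=cv2.resize(s[240:350,420:485],(300,520),interpolation=2);cv2.imwrite("pics/c23.png",np.hstack([a,b]))
cv2.imwrite("pics/c24.png",np.hstack([cv2.resize(s[225:325,220:320],None,fx=4,fy=4,interpolation=2),cv2.resize(t[160:260,330:430],None,fx=4,fy=4,interpolation=2)]))
print(monitor.get_obs()["t"])
```

```text
hook scene 0.98 [493.4 350.7  43.5]
hook scene 0.72 [408.5 190.   15.6]
hook top 0.77 [408.2 193.3  12.7]
hook_tip scene 0.86 [267.1 183.9  14. ]
hook_tip top 0.71 [634.6 338.5  19. ]
hook_tip top 0.59 [262.5 188.5  13.3]
hook_tip top 0.47 [759.6 274.2  -7.7]
cradle scene 0.88 [492.8 354.2  -2.5]
cradle top 0.63 [493.9 355.1  -2.4]
tray scene 0.56 [590.6 -94.9   2.4]
tray top 0.58 [592.8 -90.5   0.9]
ring scene 0.6 [613.9  -3.4  42.9]
ring top 0.91 [615.5  -1.1  45.6]
stop scene 0.79 [615.8 -15.1   3.6]
stop top 0.57 [ 6.126e+02 -1.460e+01 -1.000e-01]
stop top 0.2 [ 628.2 -114.7    2.9]
tub_a scene 0.75 [ 624.8 -117.4   -0.9]
tub_a top 0.83 [ 548.7 -103.2    4.4]
tub_a top 0.62 [ 624.3 -115.9    2.7]
sanitiser scene 0.85 [733.1 149.    2.5]
sanitiser top 0.68 [7.310e+02 1.509e+02 3.000e-01]
tin scene 0.8 [760.3 272.8   2.8]
tin scene 0.32 [613.5 -11.9  -1.2]
tin top 0.8 [758.  275.   -2.2]
cup scene 0.86 [780.6  81.4   2.4]
cup top 0.56 [784.   79.   -2.2]
jar scene 0.79 [ 331.  -253.2   -2.1]
jar scene 0.51 [ 545.  -103.4    2.1]
jar scene 0.29 [589.7 -95.6   1.9]
jar top 0.81 [ 325.1 -251.    -2.3]
28.9833
```

View pics/c23.png

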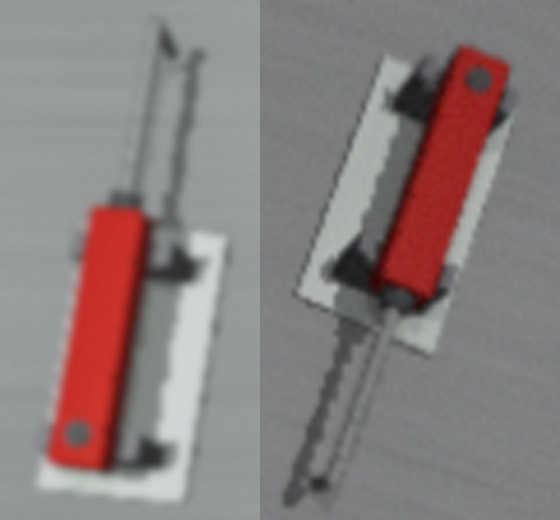

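View pics/c24.png

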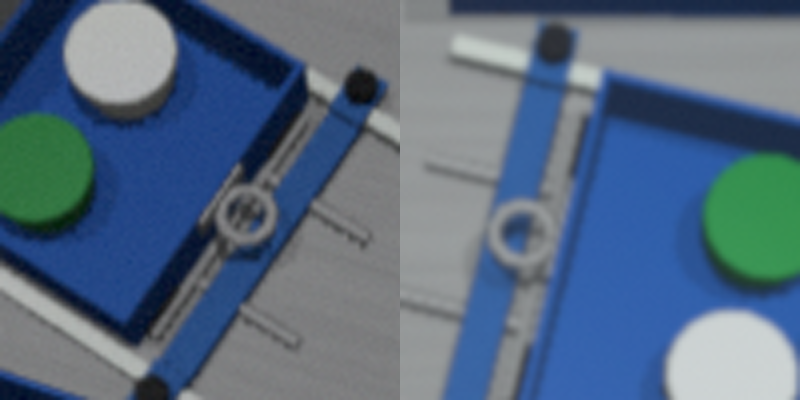

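View pics/t19.png

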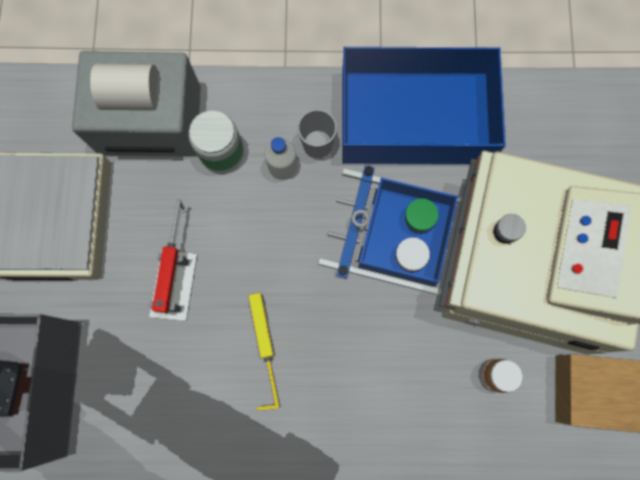

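```bash
python3 - <<'E'
import cv2,numpy as np
for a,b,box in (("s13","s14",(225,275,215,285)),("s13","s19",(215,270,210,260)),("s14","s19",(215,270,210,260))):
    g=lambda f:cv2.cvtColor(cv2.imread(f"pics/{f}.png"),cv2.COLOR_BGR2GRAY)[box[0]:box[1],box[2]:box[3]].astype(np.float32)
    print(a,b,cv2.phaseCorrelate(g(a),g(b)))
E
python3 -c "
from workcell import order
print(order.close_job())"
```

```text
s13 s14 ((-0.018336309253399463, -0.09121835829564517), 0.9766018842326271)
s13 s19 ((-0.06411616693565492, -0.06096914863515579), 0.988158730506897)
s14 s19 ((-0.027243237819103427, 0.012212688055701193), 0.9869765879313152)
the job is handed in; nothing more can be done
None
```

The job is handed in at about 29 s. The tray bears on the bumper and the red hook is back in its cradle the same way round.

**What I did:**
- I took the red-handled hook from its cradle, lowered its point into the tray ring and drew the tray out. The steady drag was about 3.5 N.
- When the tray touched the bumper I raised the pull to 12–13 N in all, about 9 N more than the drag. I held that for roughly 1.5–2 s without going harder.
- I then eased off, lifted the hook out of the ring without touching it, and laid the hook back.

**Last checks:**
- **Tray:** image matching shows it stayed put, within 0.1 pixel, from the bedding pull to the end. Both tubs are standing.
- **Hook:** the last pictures look the same as at the start. The detectors put its origin at (493, 351, 43.5) and its tip at z = 19, as it lay at the start. It had tilted or slid about 3 mm in the grip during the pull, and after release it looks level in the notches.
- **Bystanders:** all are where they began, within measuring error.

The detectors now and then gave low-confidence false hits, such as a "jar" on a tub, which I ignored. I judged bumper contact by the rise in pull force and by the pictures; I did not measure it at each pad.

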